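# Prop the articulator and hold its upper frame open

## Task

I am about to mount the upper cast in this dental articulator and need both hands for the plaster. Flip the prop leg at its back over its spring's dead centre and fully down, so that it stands out behind; only then take the upper frame by the bar of its front bow, swing it open until it stands upright, and finish still gripping the bar there, because the frame falls shut or over backwards if let go. Do not tip the articulator or shove it along the mat, and leave the things beside it where they are.

Things in the scene. Friction and masses are not known exactly. Their poses are not given: they have to be found in the camera images.
- articulator: Loose aluminium dental articulator, 1.2 kg, on 4 rubber feet on the mat. Origin: underside, centre line. x runs from front (-x: incisal pin, bow) to back (+x: hinge, prop leg), y along the hinge axis, z up. Feet at x -68 and 42 mm. Posts at x 40, y +/-53 mm carry the hinge axis at z 110 mm (28 mm thick housings, 146 mm wide over all). Fixed plaster casts at x -30 to 26, up to z 76 mm.
- upper_frame (a joint): Opening angle of the upper frame about the hinge axis, rad: 0 closed (frame level), 1.57 upright, 2.0 back stop. It swings freely with no catch: from less than about 1.62 it falls shut, beyond that it falls back to the stop.
- frame_hinge (a point): Middle of the upper frame's hinge axis: articulator frame (40, 0, 110) mm.
- bow_bar (a point): Middle of the straight bar of the upper frame's bow: steel rod 9 mm thick, 52 mm long, parallel to the hinge axis, 140 mm from it. Closed: articulator frame (-100, 0, 110) mm, level; upright: 250 mm above the mat. Between it and the pin clamp (20 mm high; 8 mm pin up to z 140) are 37 mm free. It can turn between the pads, so the tool may keep pointing down through the swing.
- prop_leg (a joint): Swing of the prop leg about its pivot, rad: 0 folded up (upright, leaning 6 degrees to the front), 2.784 fully down at its stop, slanting back and down 63 degrees below level with its foot just clear of the mat. An over-centre spring (about 0.05 Nm, under 1 N at the foot) holds it at either end; dead centre is about 1.4 (leg 16 degrees above level); well past it the leg snaps down by itself.
- leg_pivot (a point): Pivot of the prop leg, axis parallel to the hinge axis: articulator frame (75, 0, 75) mm.
- leg_foot (a point): Centre of the black rubber ball, 16 mm thick, that is the leg's foot: on the leg's axis, 74 mm from the pivot; the rod below it is 10 mm thick. Folded: articulator frame (67, 0, 149) mm, standing free above the closed frame's rear end (tube and housings up to z 124 mm); fully down: (108, 0, 9) mm.
- wax_tin: Bystander: loose round white tin, 65 mm wide, 20 mm high, about 145 mm to the side of the articulator. Origin under its centre.
- tape_roll: Bystander: loose roll of beige tape lying flat, 65 mm wide, 18 mm high. Origin under its centre.
- silicone_block: Bystander: loose yellow silicone block 26 x 38 x 20 mm. Origin under its centre.

How it is judged:
On the way, in this order (a step that is already met when the one before it is completed fails the run):
1. the prop leg is flipped fully down while the upper frame is still closed (value of joint prop_leg above 2.6 rad and value of joint upper_frame below 0.25 rad), for 0.2 s.
2. the upper frame stands upright in the grip (value of joint upper_frame between 1.37 and 1.77 rad and contact force between the fingers and articulator above 2 N), for 0.3 s.
At the end, for the whole second after the job is handed in: Prop leg fully down (over 2.60 of 2.784 rad); upper frame still and within 0.2 rad of upright (1.37 to 1.77 rad), gripped by the fingers at the bow bar (TCP within 40 mm of its middle, finger contact over 2 N); articulator level on its feet (tilt under 0.06 rad) (all of step 2 and value of joint prop_leg above 2.6 rad and velocity of joint upper_frame between -0.15 and 0.15 rad/s and distance between the grasp point and bow_bar below 0.04 m and angle between articulator's own z axis and vertical below 0.06 rad and height (world z) of articulator below 0.006 m); the arm keeps its last pose, push and grip.
It fails at once if the articulator is tipped by more than 0.15 rad (angle between articulator's own z axis and vertical above 0.15 rad).
It fails at once if the articulator is shoved by more than 40 mm (distance of articulator from where it was at the start of the episode above 0.04 m).
It fails at once if a thing beside the articulator is moved by more than 25 mm (distance of any of wax_tin, tape_roll, silicone_block from where it was at the start of the episode above 0.025 m).
It also fails if it takes over 48 s, if anything falls off the work surface, if the arm or the gripper's body presses on something with over 40 N, if the wrist force passes 120 N, or if a joint passes its speed limit or range.

## Robot

A 6-joint arm with a two-finger parallel gripper is mounted at the origin on a cart in front of the work surface, level with it; the furniture and walls round the work are solid. World frame = base frame: x ahead of the robot, y to its left, z up, the work surface at z = 0. Lengths are in m, angles in rad, forces in N, time in s.
With the tool pointing down it reaches from about 0.425 to 0.95 m from the base axis. Payload 3.5 kg.
Tool frame: the origin (TCP) lies between the finger pads, 19 mm behind the fingertips; this is the grasp point; z points along the fingers, y is the line along which they close (so a half turn about z gives the same grasp; the last joint's range is limited). The gripper opens to 85 mm and grips with 20 to 120 N. Pads are 22 mm wide; open, the fingers measure 114 mm over their backs; the gripper's body (76 mm by 85 mm) begins 54 mm behind the grasp point. The pads swing forward as they close: fully open they stand 13 mm farther back than shut.
Start: joints at [1.184, 0.286, 1.577, -0, 1.279, -0.15], TCP at [0.158, 0.656, 0.25] pointing down, gripper open.
Joint ranges: [-2.77, 2.77], [-0.9, 2.22], [0.21, 2.48], [-1.53, 4.67], [0.24, 2.81], [-2.84, 2.84]. Speed limits (rad/s): [2.79, 2.79, 3.14, 3.14, 3.14, 3.14].

## Interface

Orientations are given as a unit quaternion [x, y, z, w].
In Python, from plant import ctrl gives the robot as it stands.
- The arm moves only by the tool tcp_steps, called as a command line: name --argument value ..., lists and objects as JSON in quotes. Schema: {"type":"object","properties":{"ticks":{"type":"array","items":{"type":"object","properties":{"d":{"type":"array","items":{"type":"number"},"minItems":3,"maxItems":3},"r":{"type":"array","items":{"type":"number"},"minItems":3,"maxItems":3},"finger_gap":{"type":"number"}},"additionalProperties":false,"required":["finger_gap"]},"minItems":1,"maxItems":10},"grip_force":{"type":"number"},"only":{"type":"string"},"quiet":{"type":"boolean"},"lines":{"type":"string"}},"required":["ticks"],"additionalProperties":false}. ticks is a list of rows, 1 to 10 of them, each an object with the fields d (a list: dx, dy, dz in units of 100 mm), r (a list: a rotation vector rx, ry, rz in units of 0.2 rad), finger_gap (the opening from 0.0 (shut) to 1.0 (fully open)); a field left out counts as zero (the opening has to be given); each row is the pose to reach, as a shift and turn from the pose commanded when the call began, along the tool's axes at that moment; what a row does not reach only later rows make up. A row lasts 1/8 s, in which the tool goes at most 0.0625 m and 0.188 rad, less where a joint would pass 70% of its speed; a pose out of reach is approached as far as the arm can. The fingers move at their own pace and stop on an object; grip_force is the grip in N (left out, the last holds). Time passes only in rows, so rows that do not move let the fingers close. The tool returns the time, the measured TCP pose, the force, the opening and the grip force at its end. only (a regular expression) keeps the lines of the reply that match it, lines (a string "A,B") keeps lines A to B, and quiet returns only ok. Input that does not fit is refused with a message, and nothing moves.
- ctrl.get_state(): the state, without advancing time (a new reading comes with each control period).
- ctrl.read_camera(name): name is "scene" or "top" or "wrist"; returns a dict with "pixels" (384x512x3 uint8, red, green, blue), "camera_matrix" (3x3 intrinsics, pixels), "xyz" and "orientation" of the camera in the world. Camera axes: x right, y down, z forward; pixel columns grow to the right and rows downward; lengths in m; the calibration is good to about 2 mm. A picture is of the moment at which its call begins. There is no depth.
- ctrl.sign_off(): hands the job in; it is judged then, once.
The state is a dict: "time": time; "qpos": joint angles; "dq": joint speeds; "joint_efforts": joint torques, N m; "eef_pos": TCP position; "tcp_rot": TCP orientation; "contact_force": force on the tool from outside, world axes, zero at the start; "wrist_torque": the same for the moment, N m; "opening": opening from 0.0 (shut) to 1.0 (fully open); "finger_force": force on a finger pad.
Only numpy, scipy, OpenCV 4.12 (cv2) and the standard library are available. Lean on these libraries where they do the work, as an engineer would, in place of code of your own. Each camera call takes 0.05 s, during which the arm holds its last target. There are 200 camera calls.

## Working session

There is one attempt and no reset: what is moved stays moved. The work goes in short steps, Python scripts to look and compute and a tool call to move; the robot and the scene stay as the last step left them, time stands still between calls to the robot, and variables do not carry over. Pictures are saved under pics/ and viewed, at most 10 in all, crops included, and the job is handed in when it is done.

```bash
ls; mkdir -p pics; python3 - <<'E'
from plant import ctrl
import cv2,numpy as np
s=ctrl.get_state();print(s['time'],s['eef_pos'],s['tcp_rot'],s['opening'])
for n in ("scene","top"):
    c=ctrl.read_camera(n);cv2.imwrite(f'pics/{n}0.png',c['pixels'][:,:,::-1])
    np.save(f'pics/{n}0.npy',c,allow_pickle=True);print(n,c['camera_matrix'],c['xyz'],c['orientation'])
E
```

```text
pics
plant.py
0.0 [0.15806139 0.65559927 0.24862969] [ 1.18121035e-01  9.92998495e-01 -1.14322041e-03 -3.21505785e-04] 0.9996211414835863
scene [[395.45331271   0.         256.74847653]
 [  0.         395.45331271 189.20262323]
 [  0.           0.           1.        ]] [ 0.06453069 -0.44343182  0.55824246] [ 0.82128167 -0.31078546  0.17787952 -0.44414828]
top [[364.04087425   0.         255.97381779]
 [  0.         364.04087425 190.9491717 ]
 [  0.           0.           1.        ]] [0.3925545  0.06595949 0.95487252] [ 0.71405885 -0.69281122  0.06789815 -0.074313  ]
```
View pics/scene0.png

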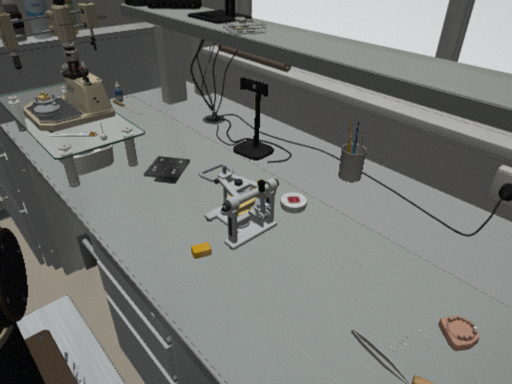

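View pics/top0.png

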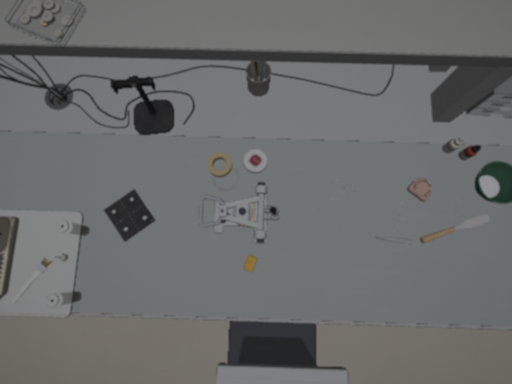

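The scene view shows the articulator at about (245,210), its black foot near (262,186) and its back towards the camera. In the top view it is at about (240,212), with its front to the left (+y), the foot near (274,211), the tin at (256,160), the tape at (220,163) and the block at (250,264). I'll enlarge both.

```bash
python3 - <<'E'
import cv2,numpy as np
s=cv2.imread('pics/scene0.png')[150:260,180:320];t=cv2.imread('pics/top0.png')[165:255,185:295]
a=cv2.resize(s,(700,550),interpolation=cv2.INTER_CUBIC)  # x5
b=cv2.resize(t,(733,600),interpolation=cv2.INTER_CUBIC)
b=cv2.resize(t,(660,540),interpolation=cv2.INTER_CUBIC)  # x6
cv2.imwrite('pics/s1.png',a);cv2.imwrite('pics/t1.png',b)
E
```

View pics/s1.png

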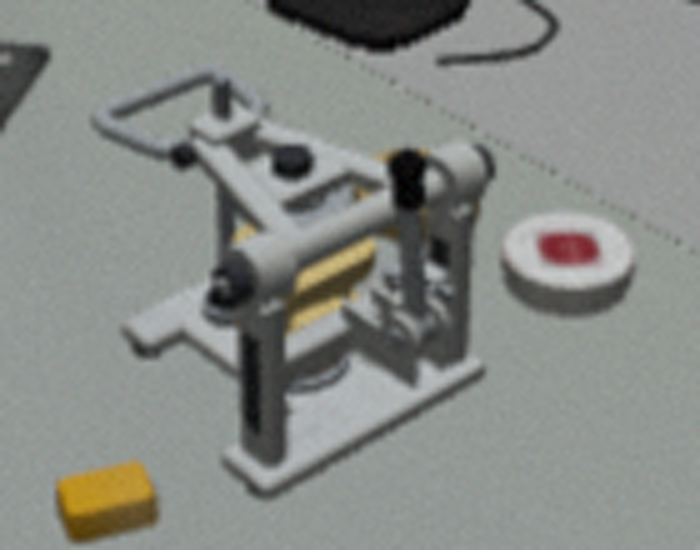

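View pics/t1.png

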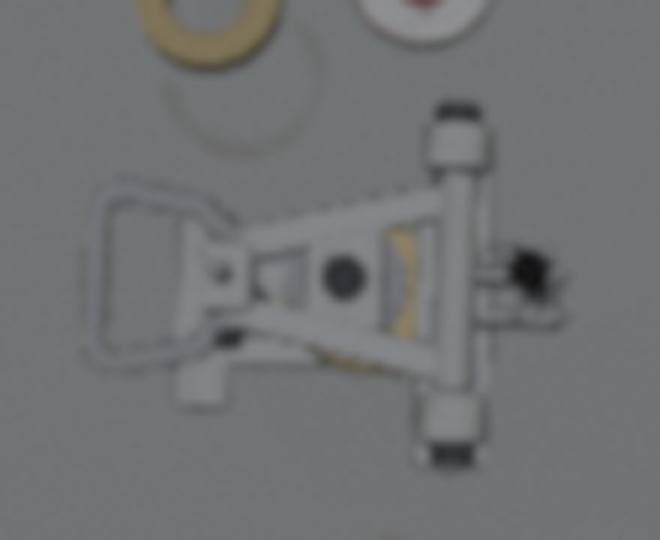

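The enlarged scene view shows the foot ball at about (407,163) in the crop, i.e. (261.4,182.6) in the full image. In the top crop the hinge ends are at (458,110) and (453,455), the bar runs from (105,195) to (95,355), and the foot is at (530,272). Next I cast rays onto the known heights.

```bash
cat > h.py <<'E'
import numpy as np
from scipy.spatial.transform import Rotation as R
def ray(c,uv):
    d=np.linalg.inv(c['camera_matrix'])@[uv[0],uv[1],1]
    d=R.from_quat(c['orientation']).apply(d);return np.array(c['xyz']),d/np.linalg.norm(d)
def plane(c,uv,z):
    o,d=ray(c,uv);return o+d*(z-o[2])/d[2]
def tri(rs):
    A=sum(np.eye(3)-np.outer(d,d) for o,d in rs);b=sum((np.eye(3)-np.outer(d,d))@o for o,d in rs)
    return np.linalg.solve(A,b)
E
python3 - <<'E'
from h import *
T=np.load('pics/top0.npy',allow_pickle=True).item();S=np.load('pics/scene0.npy',allow_pickle=True).item()
np.set_printoptions(precision=4,suppress=True)
t=lambda x,y:((x-2.5)/6+185,(y-2.5)/6+165)
s=lambda x,y:((x-2)/5+180,(y-2)/5+150)
a=plane(T,t(458,110),.11);b=plane(T,t(453,455),.11);h=(a+b)/2
bar=[plane(T,t(*p),.11) for p in((104,195),(96,355))];m=(bar[0]+bar[1])/2
f=plane(T,t(530,272),.149)
f2=tri([ray(T,t(530,272)),ray(S,s(407,163))])
print('hinge',a,b,h,np.linalg.norm(a-b));print('bar',bar,m,np.linalg.norm(h-m));print('foot',f,f2)
d=h-m;print('yaw from hinge-bar',np.degrees(np.arctan2(d[1],d[0])),'axis',np.degrees(np.arctan2(*(a-b)[[1,0]])))
print('bar scene tri',tri([ray(T,t(97,355)),ray(S,s(175,152))]),plane(S,s(140,93),.11))
print('hinge scene', plane(S,s(228,287),.11),plane(S,s(484,165),.11))
for n,p in(('tin',(256,160)),('tape',(220,163)),('block',(250,264))):print(n,plane(T,p,.02))
from plant import ctrl
print(R.from_quat(ctrl.get_state()['tcp_rot']).as_matrix())
E
```

```text
hinge [0.5848 0.0652 0.11  ] [0.4489 0.0633 0.11  ] [0.5169 0.0642 0.11  ] 0.13588576042292203
bar [array([0.5464, 0.2036, 0.11  ]), array([0.4832, 0.2028, 0.11  ])] [0.5148 0.2032 0.11  ] 0.13897844089922856
foot [0.5149 0.0367 0.149 ] [0.5152 0.0364 0.1499]
yaw from hinge-bar -89.1540388775684 axis 0.7997881477705884
bar scene tri [0.4992 0.1968 0.0859] [0.5083 0.2061 0.11  ]
hinge scene [0.4448 0.0607 0.11  ] [0.5839 0.0603 0.11  ]
tin [0.6676 0.08   0.02  ]
tape [0.6565 0.1756 0.02  ]
block [0.3952 0.0867 0.02  ]
[[-0.9721  0.2346 -0.0008]
 [ 0.2346  0.9721 -0.002 ]
 [ 0.0003 -0.0021 -1.    ]]
```

The manual's scale: shifts go in units of 100 mm and turns go in units of 0.2 rad. Converting my numbers, -0.475 m is -4.75, -0.447 m is -4.47, -0.25 rad is -1.25.

tcp_steps --ticks '[{"d": [-0.5,-0.45,0],"finger_gap": 0},{"d": [-2.4,-2.25,0],"r": [0,0,-0.75],"finger_gap": 0},{"d": [-4.75,-4.47,0],"r": [0,0,-1.25],"finger_gap": 0},{"d": [-4.75,-4.47,0],"r": [0,0,-1.25],"finger_gap": 0},{"d": [-4.75,-4.47,0],"r": [0,0,-1.25],"finger_gap": 0},{"d": [-4.75,-4.47,0],"r": [0,0,-1.25],"finger_gap": 0},{"d": [-4.75,-4.47,0],"r": [0,0,-1.25],"finger_gap": 0},{"d": [-4.75,-4.47,0],"r": [0,0,-1.25],"finger_gap": 0},{"d": [-4.75,-4.47,0],"r": [0,0,-1.25],"finger_gap": 0},{"d": [-4.75,-4.47,0],"r": [0,0,-1.25],"finger_gap": 0}]' --grip_force 40

```text
time: 1.35
eef_pos: [0.5009, 0.1311, 0.2498]
tcp_rot: [-0.006, 1.0, 0.0, -0.0]
contact_force: [0.6, 1.2, -0.4]
opening: 0.001
finger_force: 0.0
```

```bash
python3 -c "
from plant import ctrl
from h import *
s=ctrl.get_state();print(s['time'],s['eef_pos'],s['qpos'],s['contact_force']);print(R.from_quat(s['tcp_rot']).as_matrix().round(4))"
```

```text
1.35 [0.50085475 0.13114466 0.24975714] [ 5.98485926e-02 -6.37494614e-02  1.95901802e+00  2.39291585e-04
  1.24647561e+00 -1.52396906e+00] [ 0.63498759  1.19496368 -0.42627172]
[[-9.999e-01 -1.290e-02 -2.000e-04]
 [-1.290e-02  9.999e-01  2.000e-04]
 [ 2.000e-04  2.000e-04 -1.000e+00]]
```

tcp_steps --ticks '[{"d": [-0.15,-0.48,0],"finger_gap": 0},{"d": [-0.15,-0.48,0],"finger_gap": 0},{"d": [-0.15,-0.48,0],"finger_gap": 0}]'

```text
time: 1.72
eef_pos: [0.5155, 0.0855, 0.2495]
tcp_rot: [-0.006, 1.0, 0.0, -0.001]
contact_force: [0.1, -0.0, 0.3]
opening: -0.003
finger_force: 0.0
```

tcp_steps --ticks '[{"d": [0,0,0.5],"finger_gap": 0},{"d": [0,0,0.9],"finger_gap": 0},{"d": [0,0,0.9],"finger_gap": 0},{"d": [0,0,0.9],"finger_gap": 0}]'

```text
time: 2.22
eef_pos: [0.5166, 0.0862, 0.1616]
tcp_rot: [-0.007, 1.0, -0.0, 0.001]
contact_force: [-0.5, -0.1, -0.4]
opening: 0.001
finger_force: 0.0
```

```bash
python3 - <<'E'
from plant import ctrl
import cv2,numpy as np
a=ctrl.read_camera("scene")['pixels'][130:240,190:310,::-1]
cv2.imwrite('pics/s2.png',cv2.resize(a,(600,550),interpolation=cv2.INTER_CUBIC))
E
```

```text
(no output)
```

View pics/s2.png

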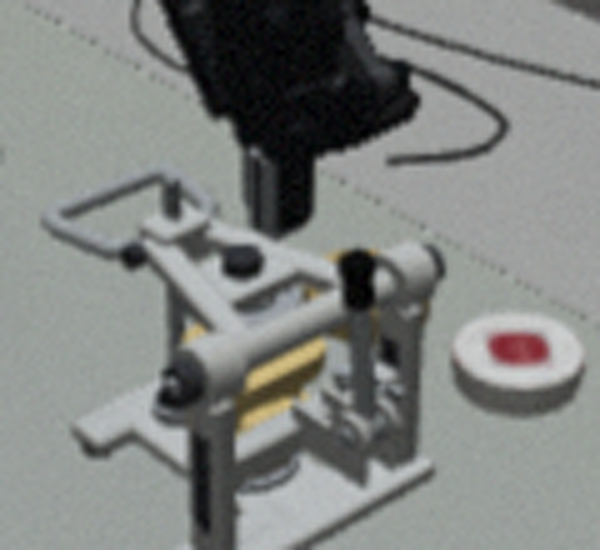

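The shut fingers hang in front of the foot, with their tips at crop (282,235), i.e. about (246,177) in the full image. The foot is at crop (357,270). I'll check this against the projected position.

```bash
python3 - <<'E'
from h import *
S=np.load('pics/scene0.npy',allow_pickle=True).item()
for p in((.5166,.0862,.1426),(.5056,.0722,.1426),(.5276,.0722,.1426),(.5151,.0365,.149)):
    q=S['camera_matrix']@R.from_quat(S['orientation']).inv().apply(np.array(p)-S['xyz']);q=q/q[2]
    print(p,((q[:2]-[190,130])*5).round())
E
```

```text
(0.5166, 0.0862, 0.1426) [274. 226.]
(0.5056, 0.0722, 0.1426) [275. 249.]
(0.5276, 0.0722, 0.1426) [316. 231.]
(0.5151, 0.0365, 0.149) [353. 263.]
```

Converted, -0.085 m is -0.85, -0.055 m is -0.55.

tcp_steps --ticks '[{"d": [0,-0.12,0.05],"finger_gap": 0},{"d": [0,-0.25,0.06],"finger_gap": 0},{"d": [0,-0.4,0.11],"finger_gap": 0},{"d": [0,-0.55,0.18],"finger_gap": 0},{"d": [0,-0.7,0.27],"finger_gap": 0},{"d": [0,-0.85,0.36],"finger_gap": 0}]'

```text
time: 3.02
eef_pos: [0.5169, -0.0007, 0.1232]
tcp_rot: [-0.006, 1.0, 0.0, -0.0]
contact_force: [-1.0, 2.4, 1.1]
opening: -0.005
finger_force: 0.8
```

tcp_steps --ticks '[{"d": [0,-0.15,0.1],"finger_gap": 0},{"d": [0,-0.3,0.2],"finger_gap": 0},{"d": [0,-0.35,0.35],"finger_gap": 0},{"d": [0,-0.35,0.5],"finger_gap": 0},{"d": [0,-0.35,0.62],"finger_gap": 0},{"d": [0,-0.35,0.62],"finger_gap": 0}]'

```text
time: 3.78
eef_pos: [0.5165, -0.0341, 0.0604]
tcp_rot: [-0.007, 1.0, 0.0, -0.002]
contact_force: [-0.3, -0.9, -0.3]
opening: -0.0
finger_force: 0.0
```

```bash
python3 - <<'E'
from plant import ctrl
import cv2,numpy as np
a=ctrl.read_camera("scene")['pixels'][130:260,190:310,::-1]
cv2.imwrite('pics/s3.png',cv2.resize(a,(540,585),interpolation=cv2.INTER_CUBIC))
E
```

```text
(no output)
```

View pics/s3.png

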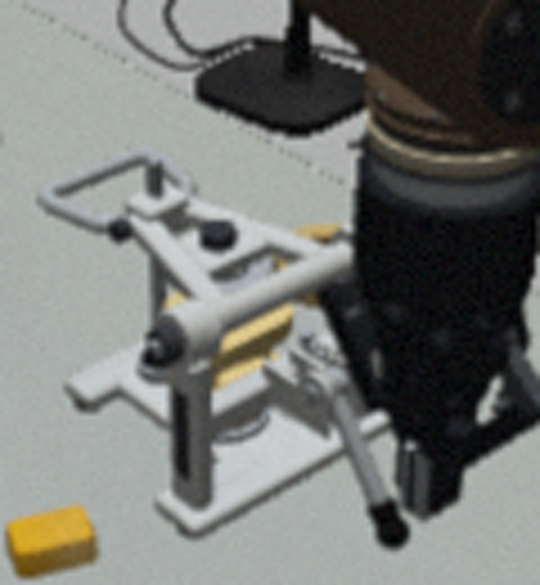

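The leg hangs slanted back with its foot at crop (390,522), about (276.7,246) in the full image. The frame is still closed and the fingers are free. Next I retreat upwards and go over to the bar, and check the foot position by projection.

Converted, 0.237 m is 2.37, -0.06 m is -0.6.

tcp_steps --ticks '[{"d": [0,0,-0.6],"finger_gap": 0},{"d": [0,0,-1.2],"finger_gap": 0.2},{"d": [0,0.3,-1.7],"finger_gap": 0.36},{"d": [0,0.9,-1.9],"finger_gap": 0.36},{"d": [0,1.5,-1.9],"finger_gap": 0.36},{"d": [0,2.1,-1.9],"finger_gap": 0.36},{"d": [0,2.37,-1.9],"finger_gap": 0.36},{"d": [0,2.37,-1.9],"finger_gap": 0.36}]' --grip_force 60

```text
time: 4.82
eef_pos: [0.5141, 0.2042, 0.2528]
tcp_rot: [-0.009, 1.0, 0.0, 0.001]
contact_force: [-0.5, -0.6, 0.0]
opening: 0.362
finger_force: 0.0
```

```bash
python3 - <<'E'
from plant import ctrl
from h import *
import cv2
c=ctrl.read_camera("wrist");cv2.imwrite('pics/w4.png',c['pixels'][:,:,::-1]);np.save('pics/w4.npy',c,allow_pickle=True)
c=ctrl.read_camera("scene");np.save('pics/s4.npy',c,allow_pickle=True)
cv2.imwrite('pics/s4.png',cv2.resize(c['pixels'][130:260,190:310,::-1],(540,585)))
for p in((.518,-.004,.009),(.518,0.0,.0)):
    q=c['camera_matrix']@R.from_quat(c['orientation']).inv().apply(np.array(p)-c['xyz']);print(q[:2]/q[2])
s=ctrl.get_state();print(s['eef_pos'],s['opening'])
E
```

```text
[273.26889939 246.74845195]
[271.78801346 249.04181491]
[0.51442065 0.20213284 0.2524311 ] 0.3597496866298444
```

View pics/w4.png

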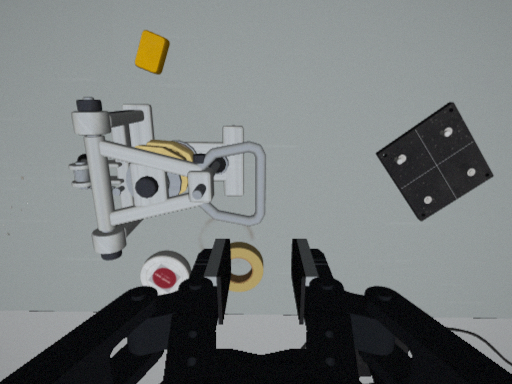

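The wrist view shows the bar upright in the picture at about column 262, rows 150 to 220, with its middle near (262,184). The hinge tube runs from (91,108) to (108,240).

```bash
python3 - <<'E'
from h import *
W=np.load('pics/w4.npy',allow_pickle=True).item()
for p in((262,184),(262,150),(260,218),(91,108),(108,240)):print(p,plane(W,p,.11).round(4))
S=np.load('pics/s4.npy',allow_pickle=True).item()
print(plane(S,((228-2)/5+180,(287-2)/5+150),.11))
E
```

```text
(262, 184) [0.5116 0.2064 0.11  ]
(262, 150) [0.4815 0.2058 0.11  ]
(260, 218) [0.5439 0.2052 0.11  ]
(91, 108) [0.4494 0.065  0.11  ]
(108, 240) [0.5684 0.0636 0.11  ]
[0.44475142 0.06069983 0.11      ]
```

View pics/s4.png

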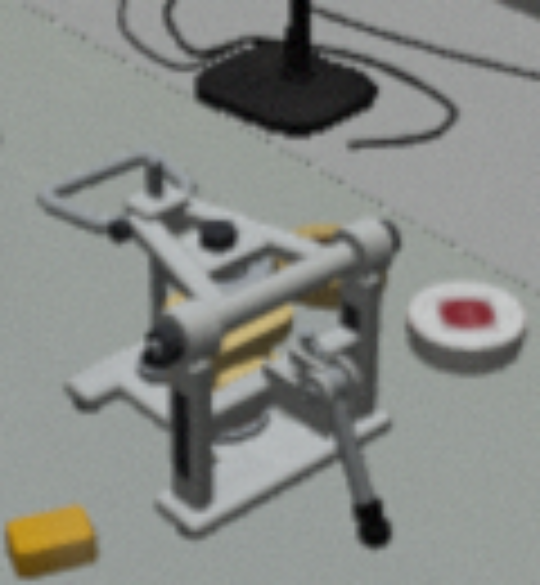

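The leg is fully down: the foot is at crop (373,525), which matches the predicted (273,247) in the full image. I descend on the bar, then close.

tcp_steps --ticks '[{"d": [0,0.01,0.5],"finger_gap": 0.36},{"d": [0,0.01,1],"finger_gap": 0.36},{"d": [0,0.01,1.42],"finger_gap": 0.36},{"d": [0,0.01,1.42],"finger_gap": 0.36},{"d": [0,0.01,1.42],"finger_gap": 0.36}]' --grip_force 60

```text
time: 5.55
eef_pos: [0.5147, 0.2025, 0.1103]
tcp_rot: [-0.006, 1.0, 0.0, 0.0]
contact_force: [-0.2, 1.8, -0.1]
opening: 0.362
finger_force: 0.8
```

tcp_steps --ticks '[{"finger_gap": 0},{"finger_gap": 0},{"finger_gap": 0},{"finger_gap": 0},{"finger_gap": 0}]' --grip_force 60

```text
time: 6.18
eef_pos: [0.5154, 0.2033, 0.1113]
tcp_rot: [-0.007, 1.0, -0.0, 0.001]
contact_force: [-0.6, -0.7, 5.1]
opening: 0.08
finger_force: 58.9
```

```bash
python3 - <<'E'
from plant import ctrl
import cv2
cv2.imwrite('pics/w5.png',ctrl.read_camera("wrist")['pixels'][:,:,::-1])
E
```

```text
(no output)
```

View pics/w5.png

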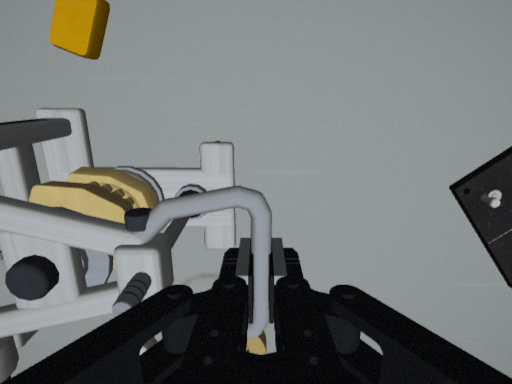

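The bar sits between the pads at about (260,300), clear of the pin clamp at (145,275). I start the swing along the arc of 140 mm radius, with the tool still pointing down.

Converted, -0.079 m is -0.79, -0.0545 m is -0.545.

tcp_steps --ticks '[{"d": [0,-0.007,-0.14],"finger_gap": 0},{"d": [0,-0.03,-0.28],"finger_gap": 0},{"d": [0,-0.06,-0.41],"finger_gap": 0},{"d": [0,-0.11,-0.545],"finger_gap": 0},{"d": [0,-0.17,-0.67],"finger_gap": 0},{"d": [0,-0.245,-0.79],"finger_gap": 0},{"d": [0,-0.33,-0.9],"finger_gap": 0},{"d": [0,-0.425,-1.005],"finger_gap": 0}]'

```text
time: 7.22
eef_pos: [0.5153, 0.1609, 0.2122]
tcp_rot: [-0.006, 1.0, 0.001, 0.001]
contact_force: [-1.6, 4.4, 2.0]
opening: 0.077
finger_force: 58.5
```

Converted, -0.0975 m is -0.975, -0.0876 m is -0.876.

tcp_steps --ticks '[{"d": [0,-0.105,-0.093],"finger_gap": 0},{"d": [0,-0.22,-0.174],"finger_gap": 0},{"d": [0,-0.34,-0.244],"finger_gap": 0},{"d": [0,-0.47,-0.3],"finger_gap": 0},{"d": [0,-0.6,-0.345],"finger_gap": 0},{"d": [0,-0.737,-0.376],"finger_gap": 0},{"d": [0,-0.876,-0.392],"finger_gap": 0},{"d": [0,-0.975,-0.396],"finger_gap": 0},{"d": [0,-0.975,-0.396],"finger_gap": 0},{"d": [0,-0.975,-0.396],"finger_gap": 0}]'

```text
time: 8.48
eef_pos: [0.517, 0.0624, 0.254]
tcp_rot: [-0.006, 1.0, -0.0, 0.002]
contact_force: [-4.7, 2.2, 8.9]
opening: 0.075
finger_force: 62.0
```

```bash
python3 - <<'E'
from plant import ctrl
import cv2
a=ctrl.read_camera("scene")['pixels'][100:260,160:330,::-1]
cv2.imwrite('pics/s6.png',cv2.resize(a,(595,560),interpolation=cv2.INTER_CUBIC))
E
```

```text
(no output)
```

View pics/s6.png

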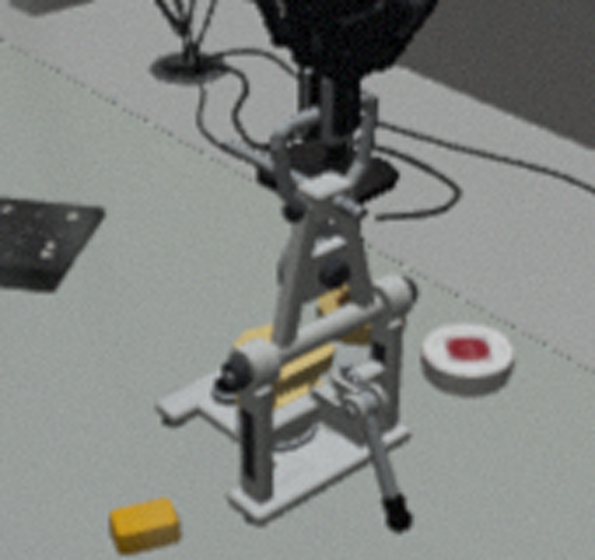

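The frame stands upright in the grip at crop (320,110), the leg is down with its foot at (398,512), and the articulator is level. The bystanders look unmoved. I hold briefly, then hand in.

tcp_steps --ticks '[{"finger_gap": 0},{"finger_gap": 0},{"finger_gap": 0},{"finger_gap": 0}]'

```text
time: 9.02
eef_pos: [0.517, 0.0626, 0.254]
tcp_rot: [-0.006, 1.0, -0.0, 0.001]
contact_force: [-4.8, 2.6, 8.2]
opening: 0.077
finger_force: 62.0
```

```bash
python3 -c "
from plant import ctrl
print(ctrl.sign_off())"
```

```text
the job is handed in; nothing more can be done
None
```

The prop leg is flipped fully down and the upper frame stands upright with the bow bar still gripped at about 62 N; I handed the job in at about 9 s, and the hand-in gave no verdict.

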